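# Hang the lid caddy on the wall cleat

## Task

Take the lid caddy by its wooden bar and hang it on the steel cleat of the wall stand, about midway between the two uprights: with the caddy tilted front-up, bring its slanting rear strip over the cleat's lip and down until it touches inside the slot, then let the caddy swing down level and press it gently home. Keep hold until the strip is fully down in the slot with the cleat carrying it, never forcing it hard against the stand, then let go and leave it hanging level and square. Leave the jars and other things on the bench where they are.

Things in the scene. Friction and masses are not known exactly. Their poses are not given: they have to be found in the camera images.
- caddy: Open aluminium caddy with three brass jar lids, loose on the bench, 0.35-0.55 kg. Box 80 (x) x 110 (y) x 66 mm high. Origin: centre of its underside; z up, x to its rear (strip side), y left. Its rear flange, 82-86 mm high, reaches from x 38 to 51 mm and carries the strip. A black foot (8 mm high, 90 mm wide) low at the rear reaches back to x 66 mm and comes to lie against the board, so that the caddy hangs level.
- caddy_bar (a point): Centre of the caddy's wooden grip bar, at caddy (0, 0, 120) mm, axes as the caddy's. The bar runs along y across the middle of the caddy: 14 mm wide in x, 104 mm long, from 109 to 131 mm above the underside, held by a thin plate (24 mm in x, 5 mm thick, up to 131 mm high) at each end, y = +-52 mm.
- strip_tip (a point): Middle of the lower edge (tip) of the caddy's rear strip, at caddy (65, 0, 58) mm, half-way through its thickness; axes as the caddy's. The strip is 4 mm thick and 100 mm wide (y); it slants back and DOWN at 60 degrees below level, from the flange (x 50, z 84) to this tip.
- stand: Fixed wall stand: upright white board 240 mm wide, 180 mm high, between two slotted steel uprights 190 mm high (20 mm wide, centred at y = +-130 mm, fronts 2 mm proud of the board), feet behind. Origin: middle of the board's front face at bench height; x points INTO the wall (the caddy hangs on the -x side, its own x the same way), y along the board, z up. It carries the cleat.
- cleat_mid (a point): Point on the board's front face at stand (0, 0, 120) mm: NOMINAL middle of the bottom line of the cleat's V slot. The cleat is rigidly bolted in slotted holes: the real slot bottom is up to 6 mm higher or lower, different each time and not measured; find it by touch. Hanging home, the strip lies flat on the cleat, its tip centre about 2 mm in front of the board and 7 mm above the real slot bottom.
- cleat_lip (a point): NOMINAL middle of the cleat's lip, at stand (-14, 0, 144) mm, as unsure in height as the slot. The cleat is a steel plate 4 mm thick, 200 mm long (y), whose upper face rises out from the board at 60 degrees above level up to this lip: with the board it forms a V slot, open upward. Its outermost edge is 18 mm off the board. Below the slot a base strip 5 mm thick reaches 12 mm down.
- stand_top (a point): Middle of the board's top edge, front, at stand (0, 0, 180) mm. Caddy and cleat rub: by weight alone the caddy can stick before it is fully down; pressing down with 5 to 12 N brings it home. More than 60 N, all contacts of caddy and stand added up, is forcing it (the wedge multiplies the push). Lowered level, the foot would land on the lip: it clears the lip when the caddy is tilted about 20 to 28 degrees.
- jar_a: Amber glass honey jar, 72 mm across, 112 mm high, brass lid, loose bystander; origin under its centre.
- jar_b: Amber glass honey jar, 72 mm across, 112 mm high, brass lid, loose bystander; origin under its centre.
- jar_c: Amber glass honey jar, 72 mm across, 112 mm high, brass lid, loose bystander; origin under its centre.
- jar_small: Small amber jar, 58 mm across, 70 mm high, loose bystander; origin under its centre.
- carton: Cardboard carton 90 x 70 x 60 mm, loose bystander; origin under its centre.
- lid_stack: Stack of brass jar lids, 68 mm across, 40 mm high, loose bystander; origin under its centre.
- spatula: Spatula lying on the bench, loose bystander; origin at its middle underneath.
Mind the look-alikes: they are no part of the job. Of the things that look like the caddy, the smallest one is meant.

How it is judged:
By the outcome, as a careful person would: the job done as asked, in the order asked, and still so for the second after the job is handed in, with the robot touching nothing.
It also fails if it takes over 70 s, if anything falls off the work surface, if the arm or the gripper's body presses on something with over 40 N, if the wrist force passes 120 N, or if a joint passes its speed limit or range.

## Robot

A 6-joint arm with a two-finger parallel gripper is mounted at the origin on the work surface. World frame = base frame: x ahead of the robot, y to its left, z up, the work surface at z = 0. Lengths are in m, angles in rad, forces in N, time in s.
With the tool pointing down it reaches from about 0.425 to 0.925 m from the base axis. Payload 12.5 kg.
Tool frame: the origin (TCP) lies at the very end of the fingers, on their centre line; the grasp point (between the pads) lies 19 mm behind it; z points along the fingers, y is the direction in which the jaws open and shut (so a half turn about z gives the same grasp; the last joint's range is limited). The gripper opens to 85 mm and grips with 20 to 120 N. Pads are 22 mm wide; open, the fingers measure 114 mm over their backs; the gripper's body (76 mm by 85 mm) begins 54 mm behind the grasp point. The pads swing forward as they close: fully open they stand 13 mm farther back than shut.
Start: joints at [1.193, 0.491, 1.559, -0, 1.092, -0.106], TCP at [0.168, 0.602, 0.194] pointing down, gripper open.
Joint ranges: [-3.1, 3.1], [-0.84, 2.19], [0.05, 2.79], [-1.13, 4.28], [0.06, 2.93], [-2.69, 2.69]. Speed limits (rad/s): [2.22, 2.22, 2.79, 3.14, 3.14, 3.14].

## Interface

Orientations are given as a rotation vector (axis times angle).
In Python, from plant import sense, camera, calibration, sign_off gives the robot as it stands.
- The arm moves only by the tool drive_tool, never from a script. Its argument "motion" is a list of rows, each an object with "dr": the turn, a rotation vector about the world's x, y, z in rad, a list of three; "offset": the shift along the world's x, y, z in mm, a list of three; "jaw": the opening, from 0 (shut) to 1 (fully open). In form: [{"dr": [ax, ay, az], "offset": [tx, ty, tz], "jaw": jaw}, ...]. A call has 1 to 8 rows; each row is the pose to reach, as a shift and turn from the pose commanded when the call began; what a row does not reach only later rows make up. A row lasts 1/12 s, in which the tool goes at most 41.7 mm and 7.16 degrees, less where a joint would pass 70% of its speed; a pose out of reach is approached as far as the arm can. A call with a gripper value outside its range is refused whole. The fingers move at their own pace and stop on an object; the grip force is fixed at half the most. Time passes only in rows, so rows that repeat a pose let the fingers close. It gives the time, the measured TCP pose, the force and the opening at its end, in the units of the state.
- sense(): the state, without advancing time (a new reading comes with each control period).
- camera(name): name is "scene" or "top"; returns (picture, depth): 384x512x3 uint8, blue, green, red; 384x512 float32, m along the optical axis (not along the pixel's ray), 0 where there is no reading.
- calibration(name): a dict with "K" (3x3 intrinsics, pixels), "rvec" (rotation vector, rad) and "tvec" (3), from world to camera coordinates, as OpenCV has them. Camera axes: x right, y down, z forward; pixel columns grow to the right and rows downward; lengths in m; the calibration is good to about 2 mm. A picture is of the moment at which its call begins. calibration takes no time and is no camera call.
- sign_off(): hands the job in, once; it reports no verdict.
The state is a dict: "t": time; "qpos": joint angles; "joint_velocities": joint speeds; "effort": joint torques, N m; "tcp_pos": TCP position; "ee_rot": TCP orientation; "wrist_force": force on the tool from outside, world axes, zero at the start; "torque": the same for the moment, N m; "width": opening from 0.0 (shut) to 1.0 (fully open).
Only numpy, scipy, OpenCV 4.12 (cv2) and the standard library are available. Lean on these libraries where they do the work, as an engineer would, in place of code of your own. Each camera call takes 0.05 s, during which the arm holds its last target. There are 200 camera calls.

## Working session

There is one attempt and no reset: what is moved stays moved. The work goes in short steps, Python scripts to look and compute and a tool call to move; the robot and the scene stay as the last step left them, time stands still between calls to the robot, and variables do not carry over. Pictures are saved under pics/ and viewed, about 8 in all and at most 12, crops included, and the job is handed in when it is done.

Besides the shell and the picture viewer there is one more tool, called in YAML: its name, and indented under it one key for each argument. drive_tool: Moves the arm, as the interface text tells. Its arguments: {"type":"object","properties":{"motion":{"type":"array"}},"required":["motion"]}

```bash
mkdir -p pics; cat > h.py <<'E'
import numpy as np, cv2
from plant import sense, camera, calibration, sign_off
def cal(n):
    c=calibration(n); R=cv2.Rodrigues(np.array(c["rvec"],float))[0]; return np.array(c["K"],float),R,np.array(c["tvec"],float).ravel()
def cloud(n,d):
    K,R,t=cal(n); v,u=np.indices(d.shape); 
    p=np.stack([(u-K[0,2])/K[0,0]*d,(v-K[1,2])/K[1,1]*d,d],-1)
    return (p-t)@R
def proj(n,P):
    K,R,t=cal(n); p=(np.atleast_2d(P)@R.T+t)@K.T; return p[:,:2]/p[:,2:]
E
python3 - <<'E'
from h import *
for n in("scene","top"):
    im,d=camera(n); cv2.imwrite(f"pics/{n}0.png",im); np.save(f"{n}0.npy",d)
    K,R,t=cal(n); print(n,"cam at",-R.T@t, "axis",R[2], (d>0).mean())
s=sense(); print({k:np.round(v,3) for k,v in s.items()})
E
```

```text
scene cam at [1.16792949 0.52178246 1.1447894 ] axis [-0.50910702 -0.43588498 -0.74216867] 0.9959309895833334
top cam at [ 0.29191537 -0.05490089  1.54788067] axis [ 0.12255889 -0.01301097 -0.99237595] 0.9959920247395834
{'t': np.float64(0.1), 'qpos': array([ 1.193,  0.491,  1.559, -0.   ,  1.092, -0.106]), 'joint_velocities': array([ 0.002, -0.002, -0.001,  0.001,  0.002, -0.001]), 'effort': array([ 3.0000e-03, -6.1944e+01, -2.6203e+01, -0.0000e+00,  3.0000e-03,
       -0.0000e+00]), 'tcp_pos': array([0.168, 0.602, 0.194]), 'ee_rot': array([-4.260e-01, -3.112e+00,  1.000e-03]), 'wrist_force': array([-0.173,  0.291,  0.456]), 'torque': array([-0.033,  0.063,  0.045]), 'width': np.float64(0.998)}
```

View pics/scene0.png

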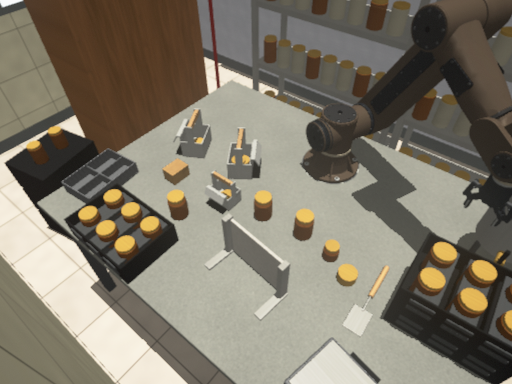

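View pics/top0.png

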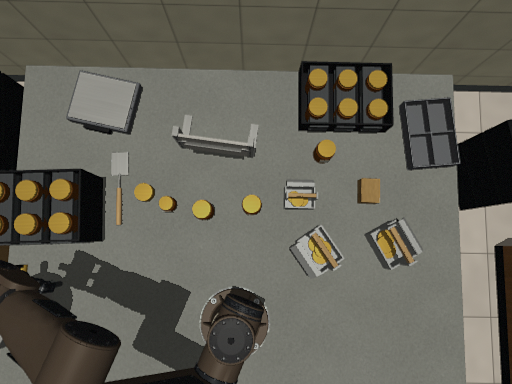

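The scene shows three caddy look-alikes: top view (301,195), (317,250) and (395,243); in the scene view these are (224,190), (241,157) and (194,137). The smallest is the one at top (301,195), nearest the stand. The stand is at (216,140), with its feet on the far side. Next I'll measure it and check with a crop.

```bash
python3 - <<'E'
from h import *
im=cv2.imread("pics/top0.png"); d=np.load("top0.npy"); W=cloud("top",d)
sc=cv2.imread("pics/scene0.png"); ds=np.load("scene0.npy"); S=cloud("scene",ds)
a=cv2.resize(im[165:225,265:345],None,fx=5,fy=5,interpolation=cv2.INTER_CUBIC)
b=cv2.resize(sc[160:220,195:275],None,fx=5,fy=5,interpolation=cv2.INTER_CUBIC)
cv2.imwrite("pics/crop1.png",np.hstack([a,b]))
print("K",cal("top")[0][0,0],cal("scene")[0][0,0])
for name,X,I,boxs in(("top",W,im,[(275,165,330,225),(290,220,348,280),(362,212,430,275)]),("scene",S,sc,[(200,165,245,213)])):
  for x0,y0,x1,y1 in boxs:
    P=X[y0:y1,x0:x1].reshape(-1,3); m=P[:,2]>.025
    P=P[m]; print(name,"obj n",len(P),"min",P.min(0).round(3),"max",P.max(0).round(3),"rect",[np.round(v,3) for v in cv2.minAreaRect(P[:,:2].astype(np.float32))])
    Q=P[P[:,2]>P[:,2].max()-.015]; print("   upper", len(Q), Q[:,2].max().round(3),[np.round(v,3) for v in cv2.minAreaRect(Q[:,:2].astype(np.float32))])
P=W[105:165,165:270].reshape(-1,3); P=P[P[:,2]>.165]; print("stand top",len(P),P[:,2].max(),[np.round(v,4) for v in cv2.minAreaRect(P[:,:2].astype(np.float32))], P.min(0),P.max(0))
P=W[105:165,165:270].reshape(-1,3); P=P[(P[:,2]>.02)]; 
for z in np.arange(.02,.2,.02):
    Q=P[(P[:,2]>z)&(P[:,2]<z+.02)]; print(z.round(2),len(Q),Q.min(0).round(3) if len(Q) else'',Q.max(0).round(3) if len(Q) else '')
E
```

```text
K 407.34037321333614 364.1105518708682
top obj n 693 min [ 0.292 -0.287  0.025] max [ 0.529 -0.055  1.548] rect [array([ 0.396, -0.191]), array([0.141, 0.312]), np.float64(61.609)]
   upper 11 1.548 [array([ 0.292, -0.055]), array([0., 0.]), np.float64(0.0)]
top obj n 1333 min [ 0.17  -0.385  0.025] max [ 0.361 -0.055  1.548] rect [array([ 0.248, -0.226]), array([0.175, 0.306]), np.float64(15.376)]
   upper 17 1.548 [array([ 0.292, -0.055]), array([0., 0.]), np.float64(0.0)]
top obj n 1618 min [ 0.205 -0.67   0.025] max [ 0.393 -0.055  1.548] rect [array([ 0.26 , -0.367]), array([0.176, 0.602]), np.float64(10.395)]
   upper 12 1.548 [array([ 0.292, -0.055]), array([0., 0.]), np.float64(0.0)]
scene obj n 911 min [ 0.318 -0.308  0.025] max [1.168 0.522 1.145] rect [array([0.793, 0.073]), array([1.158, 0.163]), np.float64(42.09)]
   upper 7 1.145 [array([1.168, 0.522]), array([0., 0.]), np.float64(0.0)]
stand top 439 1.547880671326217 [array([0.5476, 0.0035]), array([0.4759, 0.2205]), np.float64(37.7297)] [ 0.29191537 -0.0572925   0.16503005] [0.68309544 0.22166866 1.54788067]
0.02 79 [ 0.617 -0.055  0.02 ] [0.65  0.216 0.04 ]
0.04 92 [ 0.617 -0.058  0.04 ] [0.65  0.219 0.06 ]
0.06 44 [ 0.618 -0.058  0.06 ] [0.651 0.222 0.08 ]
0.08 19 [ 0.616 -0.058  0.082] [0.651 0.22  0.1  ]
0.1 26 [ 0.617 -0.058  0.101] [0.678 0.22  0.12 ]
0.12 189 [ 0.615 -0.057  0.12 ] [0.681 0.222 0.14 ]
0.14 219 [ 0.609 -0.057  0.14 ] [0.682 0.22  0.16 ]
0.16 211 [ 0.617 -0.057  0.16 ] [0.68  0.222 0.18 ]
0.18 228 [ 0.616 -0.057  0.18 ] [0.683 0.222 0.197]
```

View pics/crop1.png

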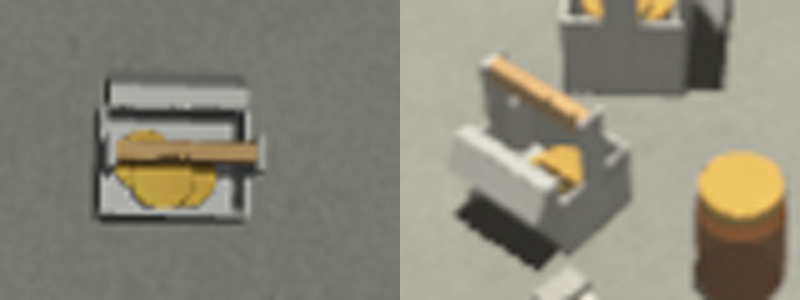

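The crop confirms the smallest caddy, with its strip side facing up (+x), and the bar at about top px (303,195). Now a precise pose of the bar and of the stand.

```bash
python3 - <<'E'
from h import *
def ray(n,uv,z):
    K,R,t=cal(n); c=-R.T@t; r=np.c_[(np.array(uv,float)-[K[0,2],K[1,2]])/[K[0,0],K[1,1]],np.ones(len(uv))]@R
    return c+r*((z-c[2])/r[:,2])[:,None]
for n,(x0,y0,x1,y1) in(("top",(280,165,325,215)),("scene",(205,165,245,200))):
    im=cv2.imread(f"pics/{n}0.png"); d=np.load(n+"0.npy"); W=cloud(n,d)
    hsv=cv2.cvtColor(im,cv2.COLOR_BGR2HSV); m=np.zeros(d.shape,bool); m[y0:y1,x0:x1]=1
    V=W; ok=m&(d>.1)&(V[...,2]>.1)&(V[...,2]<.15)
    wood=ok&(hsv[...,1]>70)
    P=V[wood]; print(n,"bar n",len(P),"mean",P.mean(0).round(4),"min",P.min(0).round(3),"max",P.max(0).round(3))
    p=ray(n,np.argwhere(wood)[:,::-1],.131 if n=="top" else .127); print("  ray mean",p.mean(0).round(4)); l=cv2.fitLine(p[:,:2].astype(np.float32),cv2.DIST_HUBER,0,.001,.001).ravel(); print("  dir",l[:2],"yaw deg",np.degrees(np.arctan2(-l[0],l[1]))%180, "len",np.ptp(p[:,:2]@l[:2]))
    f=m&(d>.1)&(V[...,2]>.06)&(V[...,2]<.1)&(V[...,0]>P.mean(0)[0]+.025); p=V[f]; print("  flange n",len(p),p.mean(0).round(4),[np.round(v,4) for v in cv2.minAreaRect(p[:,:2].astype(np.float32))])
for n,(x0,y0,x1,y1) in(("top",(165,105,270,165)),("scene",(195,200,300,300))):
    d=np.load(n+"0.npy"); W=cloud(n,d); m=np.zeros(d.shape,bool); m[y0:y1,x0:x1]=1
    P=W[m&(d>.1)&(W[...,2]>.165)&(W[...,2]<.21)]
    print(n,"stand",len(P),P.mean(0).round(4),"maxz",P[:,2].max(),[np.round(v,4) for v in cv2.minAreaRect(P[:,:2].astype(np.float32))])
    F=W[m&(d>.1)&(W[...,2]>.02)&(W[...,2]<.21)]
    r=cv2.minAreaRect(P[:,:2].astype(np.float32)); print(cv2.boxPoints(r).round(4).tolist())
    # front-edge: per-y bin min x at top
    e=[]
    for y in np.arange(-.05,.22,.01):
        q=P[abs(P[:,1]-y)<.005]
        if len(q): e.append((round(y,3),q[:,0].min().round(4),q[:,0].max().round(4)))
    print(*e)
# other things' clearances
d=np.load("top0.npy");W=cloud("top",d)
for nm,(u,v) in dict(jar1=(252,204),jar2=(326,151),jar3=(202,209),carton=(370,190)).items(): print(nm,W[v,u].round(3))
E
```

```text
top bar n 127 mean [ 0.4598 -0.2292  0.1288] min [ 0.454 -0.282  0.107] max [ 0.471 -0.183  0.138]
  ray mean [ 0.4596 -0.2289  0.131 ]
  dir [0.00672593 0.9999774 ] yaw deg 179.61462 len 0.09500715038417704
  flange n 231 [ 0.508  -0.231   0.0795] [array([ 0.507 , -0.2316]), array([0.0412, 0.1076]), np.float64(0.6763)]
scene bar n 103 mean [ 0.466  -0.2332  0.1271] min [ 0.456 -0.282  0.108] max [ 0.472 -0.181  0.136]
  ray mean [ 0.466  -0.2332  0.127 ]
  dir [0.0295499 0.9995633] yaw deg 178.30667 len 0.09742469181314914
  flange n 203 [ 0.5132 -0.2311  0.0796] [array([ 0.5116, -0.2292]), array([0.0344, 0.1052]), np.float64(2.8657)]
top stand 417 [0.643  0.0857 0.1813] maxz 0.19732152611055903 [array([0.6509, 0.082 ]), array([0.2807, 0.0369]), np.float64(83.032)]
[[0.6154999732971191, -0.05510000139474869], [0.6521999835968018, -0.05950000137090683], [0.6862000226974487, 0.21899999678134918], [0.6496000289916992, 0.22349999845027924]]
(np.float64(-0.05), np.float64(0.616), np.float64(0.6503)) (np.float64(-0.04), np.float64(0.6169), np.float64(0.6542)) (np.float64(-0.03), np.float6
[... 2750 characters left out ...]
) (np.float64(0.12), np.float64(0.6391), np.float64(0.6509)) (np.float64(0.13), np.float64(0.6422), np.float64(0.6538)) (np.float64(0.14), np.float64(0.6447), np.float64(0.6536)) (np.float64(0.15), np.float64(0.6435), np.float64(0.6557)) (np.float64(0.16), np.float64(0.6467), np.float64(0.6559)) (np.float64(0.17), np.float64(0.6455), np.float64(0.658)) (np.float64(0.18), np.float64(0.6482), np.float64(0.6578)) (np.float64(0.19), np.float64(0.6489), np.float64(0.6592)) (np.float64(0.2), np.float64(0.6504), np.float64(0.6826)) (np.float64(0.21), np.float64(0.6498), np.float64(0.6849))
jar1 [ 0.427 -0.058  0.113]
jar2 [ 0.622 -0.32   0.118]
jar3 [0.406 0.119 0.108]
carton [ 0.493 -0.495  0.056]
```

Grasp target: bar at (0.463, -0.231), yaw about -1°. Stand: origin at (0.635, 0.084), yaw about -6.75°. Starting the approach.

drive_tool:
  motion:
    - {"dr": [0, 0, -0.1], "offset": [0, 0, 40], "jaw": 0.55}
    - {"dr": [0, 0, -0.22], "offset": [20, 0, 76], "jaw": 0.55}
    - {"dr": [0, 0, -0.34], "offset": [55, -20, 86], "jaw": 0.55}
    - {"dr": [0, 0, -0.46], "offset": [92, -35, 86], "jaw": 0.55}
    - {"dr": [0, 0, -0.58], "offset": [130, -50, 86], "jaw": 0.55}
    - {"dr": [0, 0, -0.7], "offset": [165, -70, 86], "jaw": 0.55}
    - {"dr": [0, 0, -0.82], "offset": [200, -90, 86], "jaw": 0.55}
    - {"dr": [0, 0, -0.94], "offset": [235, -110, 86], "jaw": 0.55}

```text
t: 0.77
tcp_pos: [0.4042, 0.4908, 0.28]
ee_rot: [-1.797, -2.577, 0.001]
wrist_force: [0.4, 0.8, 0.1]
width: 0.553
```

drive_tool:
  motion:
    - {"dr": [0, 0, -0.1], "offset": [20, -36, 0], "jaw": 0.55}
    - {"dr": [0, 0, -0.2], "offset": [40, -72, 0], "jaw": 0.55}
    - {"dr": [0, 0, -0.3], "offset": [60, -108, 0], "jaw": 0.55}
    - {"dr": [0, 0, -0.38], "offset": [70, -148, 0], "jaw": 0.55}
    - {"dr": [0, 0, -0.38], "offset": [75, -188, 0], "jaw": 0.55}
    - {"dr": [0, 0, -0.38], "offset": [80, -228, 0], "jaw": 0.55}
    - {"dr": [0, 0, -0.38], "offset": [80, -268, 0], "jaw": 0.55}
    - {"dr": [0, 0, -0.38], "offset": [80, -308, 0], "jaw": 0.55}

```text
t: 1.43
tcp_pos: [0.4824, 0.1821, 0.28]
ee_rot: [-2.245, -2.198, 0.001]
wrist_force: [1.2, -0.1, 1.0]
width: 0.552
```

drive_tool:
  motion:
    - {"dr": [0, 0, 0], "offset": [-2, -40, 0], "jaw": 0.55}
    - {"dr": [0, 0, 0], "offset": [-4, -80, 0], "jaw": 0.55}
    - {"dr": [0, 0, 0], "offset": [-6, -120, 0], "jaw": 0.55}
    - {"dr": [0, 0, 0], "offset": [-8, -160, -5], "jaw": 0.55}
    - {"dr": [0, 0, 0], "offset": [-10, -200, -10], "jaw": 0.55}
    - {"dr": [0, 0, 0], "offset": [-15, -240, -15], "jaw": 0.55}
    - {"dr": [0, 0, 0], "offset": [-20, -275, -20], "jaw": 0.55}
    - {"dr": [0, 0, 0], "offset": [-20, -300, -25], "jaw": 0.55}

```text
t: 2.1
tcp_pos: [0.4617, -0.1185, 0.255]
ee_rot: [-2.246, -2.196, 0.001]
wrist_force: [0.1, -0.3, 0.7]
width: 0.546
```

drive_tool:
  motion:
    - {"dr": [0, 0, 0], "offset": [0, -38, 0], "jaw": 0.55}
    - {"dr": [0, 0, 0], "offset": [1, -76, 0], "jaw": 0.55}
    - {"dr": [0, 0, 0], "offset": [1, -112, -20], "jaw": 0.55}
    - {"dr": [0, 0, 0], "offset": [1, -112, -55], "jaw": 0.55}
    - {"dr": [0, 0, 0], "offset": [1, -112, -90], "jaw": 0.55}
    - {"dr": [0, 0, 0], "offset": [1, -112, -110], "jaw": 0.55}
    - {"dr": [0, 0, 0], "offset": [1, -112, -110], "jaw": 0.55}

```text
t: 2.68
tcp_pos: [0.4619, -0.2271, 0.1415]
ee_rot: [-2.24, -2.192, 0.002]
wrist_force: [-0.0, -0.4, -0.0]
width: 0.552
```

```bash
python3 - <<'E'
from h import *
a,d=camera("top"); b,_=camera("scene")
cv2.imwrite("pics/pre.png",np.hstack([cv2.resize(a[150:240,245:345],None,fx=4,fy=4,interpolation=2),cv2.resize(b[130:220,175:275],None,fx=4,fy=4,interpolation=2)]))
E
```

```text
(no output)
```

View pics/pre.png

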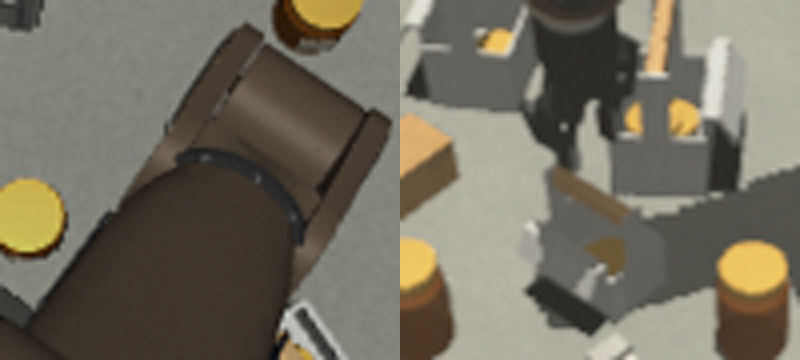

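```bash
python3 - <<'E'
from h import *
s=sense(); print(s['tcp_pos'],s['t'])
p=lambda P:((proj("scene",P)-[175,130])*4+[400,0]).round(0).tolist()
print("tcp",p(s['tcp_pos']),"bar",p([[.463,-.281,.131],[.463,-.231,.131],[.463,-.181,.131]]),"fingers",p([[.463+.035,-.231,.13],[.463-.035,-.231,.13]]))
E
```

```text
[ 0.46383543 -0.22793562  0.14549399] 2.7833
tcp [[592.0, 180.0]] bar [[554.0, 167.0], [591.0, 188.0], [629.0, 211.0]] fingers [[567.0, 209.0], [615.0, 170.0]]
```

```bash
python3 - <<'E'
from h import *
b,d=camera("scene"); W=cloud("scene",d); s=sense(); print(s['tcp_pos'],s['width'])
cv2.imwrite("pics/pre2.png",cv2.resize(b[140:215,190:265],None,fx=8,fy=8,interpolation=2))
m=(d>.1)&(abs(W[...,0]-.463)<.08)&(abs(W[...,1]+.231)<.04)
for z in np.arange(.13,.24,.01):
    q=W[m&(W[...,2]>z)&(W[...,2]<z+.01)]
    for nm,r in(("rear",q[q[:,0]>.463]),("front",q[q[:,0]<=.463])):
        if len(r)>1: print(z.round(2),nm,len(r),r.min(0).round(3)[:2],r.max(0).round(3)[:2])
E
```

```text
[ 0.46432712 -0.22813058  0.14640376] 0.547337481089401
0.13 rear 25 [ 0.463 -0.271] [ 0.473 -0.198]
0.13 front 23 [ 0.455 -0.267] [ 0.463 -0.194]
0.18 front 4 [ 0.435 -0.234] [ 0.441 -0.217]
0.19 rear 7 [ 0.489 -0.231] [ 0.501 -0.22 ]
0.19 front 8 [ 0.434 -0.233] [ 0.442 -0.217]
0.2 rear 14 [ 0.487 -0.235] [ 0.503 -0.217]
0.2 front 10 [ 0.43  -0.236] [ 0.442 -0.216]
0.21 rear 7 [ 0.494 -0.234] [ 0.5   -0.218]
0.21 front 14 [ 0.427 -0.237] [ 0.442 -0.215]
0.22 rear 8 [ 0.489 -0.224] [ 0.503 -0.215]
0.22 front 11 [ 0.433 -0.234] [ 0.442 -0.216]
0.23 rear 22 [ 0.485 -0.237] [ 0.52  -0.215]
0.23 front 21 [ 0.407 -0.233] [ 0.442 -0.213]
```

View pics/pre2.png

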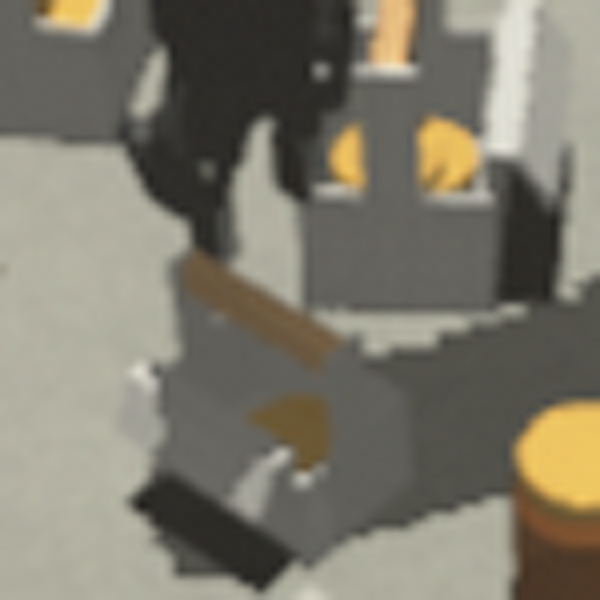

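The fingers straddle the bar (rear tip at px (215,250), bar from (185,260) to (335,355)), but by depth the tips look higher than the reported TCP. I'll lower partway and recheck.

drive_tool:
  motion:
    - {"dr": [0, 0, 0], "offset": [0, -2, -10], "jaw": 0.55}
    - {"dr": [0, 0, 0], "offset": [0, -2, -20], "jaw": 0.55}
    - {"dr": [0, 0, 0], "offset": [0, -2, -30], "jaw": 0.55}
    - {"dr": [0, 0, 0], "offset": [0, -2, -30], "jaw": 0.55}
    - {"dr": [0, 0, 0], "offset": [0, -2, -30], "jaw": 0.55}

```text
t: 3.25
tcp_pos: [0.4636, -0.2297, 0.1148]
ee_rot: [-2.244, -2.197, 0.0]
wrist_force: [0.2, -0.3, -0.1]
width: 0.55
```

```bash
python3 - <<'E'
from h import *
s=sense(); b,d=camera("scene"); W=cloud("scene",d); print(s['tcp_pos'],s['width'])
m=(d>.1)&(abs(W[...,0]-.463)<.08)&(abs(W[...,1]+.231)<.04)&(b.max(-1)<60)
for z in np.arange(.08,.24,.01):
    q=W[m&(W[...,2]>z)&(W[...,2]<z+.01)]
    for nm,r in(("rear",q[q[:,0]>.463]),("front",q[q[:,0]<=.463])):
        if len(r)>1: print(z.round(2),nm,len(r),r.min(0).round(3)[:2],r.max(0).round(3)[:2])
cv2.imwrite("pics/pre3.png",cv2.resize(b[140:215,190:265],None,fx=8,fy=8,interpolation=2))
E
```

```text
[ 0.46356521 -0.22971806  0.11478696] 0.5504766749812193
0.16 rear 2 [ 0.498 -0.235] [ 0.501 -0.228]
0.16 front 7 [ 0.437 -0.238] [ 0.44  -0.221]
0.17 rear 5 [ 0.496 -0.235] [ 0.5   -0.223]
0.17 front 5 [ 0.437 -0.235] [ 0.44  -0.225]
0.18 rear 5 [ 0.496 -0.232] [ 0.501 -0.224]
0.18 front 6 [ 0.434 -0.237] [ 0.442 -0.226]
0.19 rear 2 [ 0.5   -0.226] [ 0.501 -0.223]
0.19 front 6 [ 0.436 -0.237] [ 0.443 -0.226]
0.2 rear 16 [ 0.493 -0.24 ] [ 0.517 -0.216]
0.2 front 14 [ 0.412 -0.237] [ 0.439 -0.216]
0.21 rear 21 [ 0.491 -0.242] [ 0.521 -0.216]
0.21 front 14 [ 0.404 -0.238] [ 0.443 -0.215]
0.22 rear 28 [ 0.48  -0.246] [ 0.524 -0.213]
0.22 front 15 [ 0.409 -0.238] [ 0.449 -0.212]
0.23 rear 19 [ 0.464 -0.24 ] [ 0.526 -0.213]
0.23 front 20 [ 0.407 -0.23 ] [ 0.461 -0.21 ]
```

View pics/pre3.png

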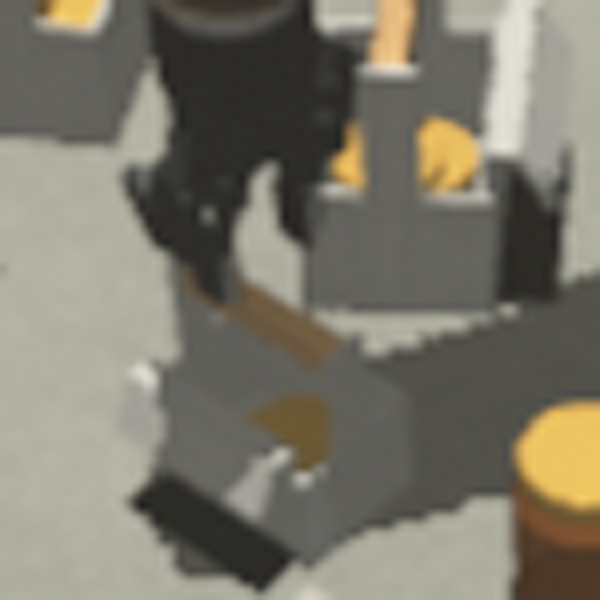

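drive_tool:
  motion:
    - {"dr": [0, 0, 0], "offset": [0, 0, 0], "jaw": 0.3}
    - {"dr": [0, 0, 0], "offset": [0, 0, 0], "jaw": 0.25}
    - {"dr": [0, 0, 0], "offset": [0, 0, 0], "jaw": 0.25}
    - {"dr": [0, 0, 0], "offset": [0, 0, 0], "jaw": 0.25}

```text
t: 3.63
tcp_pos: [0.4639, -0.23, 0.1156]
ee_rot: [2.244, 2.198, 0.0]
wrist_force: [0.2, -0.2, -0.4]
width: 0.248
```

```bash
python3 - <<'E'
from h import *
s=sense(); b,d=camera("scene"); W=cloud("scene",d); print(s['tcp_pos'],s['width'])
m=(d>.1)&(abs(W[...,0]-.463)<.08)&(abs(W[...,1]+.231)<.04)&(b.max(-1)<60)
for z in np.arange(.08,.2,.01):
    q=W[m&(W[...,2]>z)&(W[...,2]<z+.01)]
    for nm,r in(("rear",q[q[:,0]>.463]),("front",q[q[:,0]<=.463])):
        if len(r)>1: print(z.round(2),nm,len(r),r.min(0).round(3)[:2],r.max(0).round(3)[:2])
cv2.imwrite("pics/pre4.png",cv2.resize(b[140:215,190:265],None,fx=8,fy=8,interpolation=2))
E
```

```text
[ 0.4638525  -0.22996723  0.11557446] 0.24785690587189607
0.15 front 3 [ 0.452 -0.237] [ 0.452 -0.226]
0.16 rear 3 [ 0.484 -0.237] [ 0.485 -0.227]
0.16 front 4 [ 0.45  -0.238] [ 0.452 -0.227]
0.17 rear 5 [ 0.485 -0.235] [ 0.489 -0.222]
0.17 front 7 [ 0.45  -0.235] [ 0.454 -0.222]
0.18 rear 3 [ 0.485 -0.231] [ 0.487 -0.223]
0.18 front 5 [ 0.45  -0.241] [ 0.453 -0.223]
0.19 rear 3 [ 0.487 -0.227] [ 0.489 -0.22 ]
0.19 front 7 [ 0.448 -0.235] [ 0.453 -0.221]
```

View pics/pre4.png

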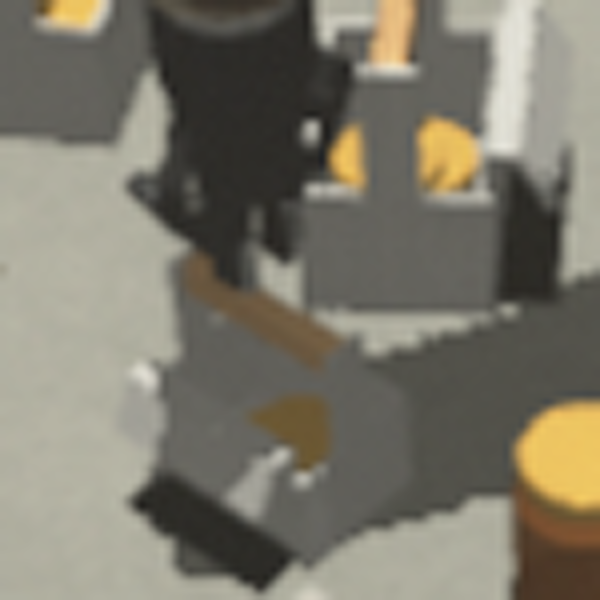

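drive_tool:
  motion:
    - {"dr": [0, 0, 0], "offset": [0, 0, 0], "jaw": 0.2}
    - {"dr": [0, 0, 0], "offset": [0, 0, 0], "jaw": 0.15}
    - {"dr": [0, 0, 0], "offset": [0, 0, 0], "jaw": 0.1}
    - {"dr": [0, 0, 0], "offset": [0, 0, 0], "jaw": 0.1}
    - {"dr": [0, 0, 0], "offset": [0, 0, 0], "jaw": 0.1}

```text
t: 4.1
tcp_pos: [0.4638, -0.2299, 0.1153]
ee_rot: [2.245, 2.198, 0.0]
wrist_force: [1.5, -0.3, 0.4]
width: 0.097
```

The fingers closed past the bar's width, so the real tips are above the bar and the reported TCP height is off. I'll touch the bar top lightly with the nearly shut tips to get the offset.

drive_tool:
  motion:
    - {"dr": [0, 0, 0], "offset": [0, 0, -3], "jaw": 0.1}
    - {"dr": [0, 0, 0], "offset": [0, 0, -6], "jaw": 0.1}
    - {"dr": [0, 0, 0], "offset": [0, 0, -8], "jaw": 0.1}
    - {"dr": [0, 0, 0], "offset": [0, 0, -8], "jaw": 0.1}

```text
t: 4.43
tcp_pos: [0.4636, -0.2298, 0.1067]
ee_rot: [-2.244, -2.197, 0.0]
wrist_force: [0.3, -0.2, 0.1]
width: 0.097
```

```bash
python3 - <<'E'
from h import *
s=sense(); b,d=camera("scene"); W=cloud("scene",d); print(s['tcp_pos'],s['width'],s['wrist_force'])
m=(d>.1)&(abs(W[...,0]-.463)<.08)&(abs(W[...,1]+.231)<.04)&(b.max(-1)<60)&(W[...,2]>.12)&(W[...,2]<.17)
p=W[m]; i=np.argsort(p[:,2])[:10]; print(p[i].round(4)); print(np.argwhere(m)[i].tolist())
E
```

```text
[ 0.46355215 -0.22978383  0.10674537] 0.0972443546464848 [ 0.25912717 -0.17658083  0.06962687]
[[ 0.4598 -0.2255  0.1491]
 [ 0.459  -0.2257  0.1538]
 [ 0.479  -0.2282  0.1568]
 [ 0.4818 -0.2308  0.1574]
 [ 0.4773 -0.2244  0.1578]
 [ 0.4789 -0.2333  0.159 ]
 [ 0.4768 -0.2299  0.1594]
 [ 0.4595 -0.2246  0.1602]
 [ 0.4788 -0.2327  0.1648]
 [ 0.4819 -0.2349  0.1658]]
[[174, 224], [173, 224], [175, 220], [175, 219], [175, 221], [174, 219], [174, 220], [172, 224], [173, 219], [173, 218]]
```

drive_tool:
  motion:
    - {"dr": [0, 0, 0], "offset": [0, 0, -3], "jaw": 0.1}
    - {"dr": [0, 0, 0], "offset": [0, 0, -5], "jaw": 0.1}
    - {"dr": [0, 0, 0], "offset": [0, 0, -7], "jaw": 0.1}
    - {"dr": [0, 0, 0], "offset": [0, 0, -7], "jaw": 0.1}

```text
t: 4.82
tcp_pos: [0.4636, -0.2298, 0.0999]
ee_rot: [-2.244, -2.198, 0.0]
wrist_force: [0.3, 0.1, 0.5]
width: 0.1
```

drive_tool:
  motion:
    - {"dr": [0, 0, 0], "offset": [0, 0, -2], "jaw": 0.1}
    - {"dr": [0, 0, 0], "offset": [0, 0, -3.5], "jaw": 0.1}
    - {"dr": [0, 0, 0], "offset": [0, 0, -4], "jaw": 0.1}

```text
t: 5.07
tcp_pos: [0.4637, -0.2299, 0.0961]
ee_rot: [-2.245, -2.198, -0.0]
wrist_force: [-0.8, -0.1, 0.2]
width: 0.098
```

drive_tool:
  motion:
    - {"dr": [0, 0, 0], "offset": [0, 0, -2], "jaw": 0.1}
    - {"dr": [0, 0, 0], "offset": [0, 0, -3.5], "jaw": 0.1}
    - {"dr": [0, 0, 0], "offset": [0, 0, -4], "jaw": 0.1}

```text
t: 5.32
tcp_pos: [0.464, -0.2301, 0.094]
ee_rot: [2.243, 2.197, 0.0]
wrist_force: [-7.1, 4.8, 31.9]
width: 0.101
```

```bash
python3 - <<'E'
from h import *
s=sense(); b,d=camera("scene"); W=cloud("scene",d); print(s['tcp_pos'],s['width'],s['wrist_force'])
cv2.imwrite("pics/pre5.png",cv2.resize(b[140:215,190:265],None,fx=8,fy=8,interpolation=2))
E
```

```text
[ 0.46400683 -0.23005999  0.09404668] 0.10052180955072536 [-7.10986087  4.79425389 31.86042519]
```

View pics/pre5.png

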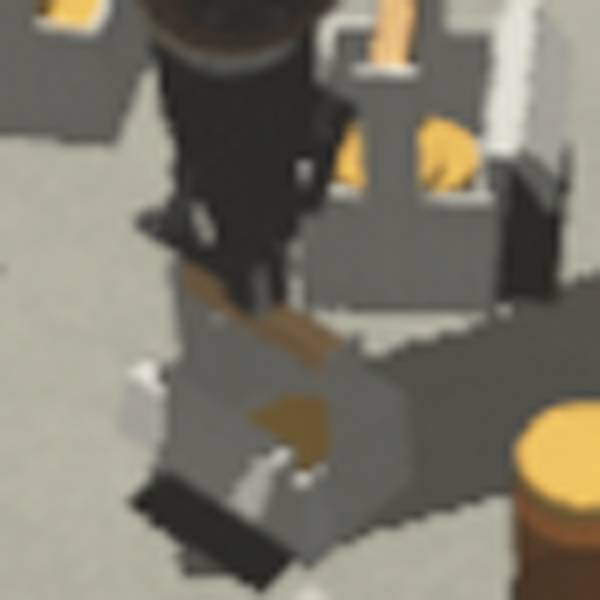

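Contact: the bar top (131 mm) was met at a reported TCP z of about 95 mm, so the real tips sit about 36 mm above the reported TCP. I'll back off, open, and go to TCP z of about 66 mm to grip.

drive_tool:
  motion:
    - {"dr": [0, 0, 0], "offset": [0, 0, 8], "jaw": 0.1}
    - {"dr": [0, 0, 0], "offset": [0, 0, 14], "jaw": 0.5}
    - {"dr": [0, 0, 0], "offset": [0, 0, 14], "jaw": 0.5}
    - {"dr": [0, 0, 0], "offset": [0, 0, 14], "jaw": 0.5}
    - {"dr": [0, 0, 0], "offset": [0, 0, 14], "jaw": 0.5}

```text
t: 5.78
tcp_pos: [0.4637, -0.2299, 0.106]
ee_rot: [-2.244, -2.198, 0.0]
wrist_force: [-0.5, 0.3, 0.6]
width: 0.501
```

drive_tool:
  motion:
    - {"dr": [0, 0, 0], "offset": [0, 0, -10], "jaw": 0.5}
    - {"dr": [0, 0, 0], "offset": [0, 0, -20], "jaw": 0.5}
    - {"dr": [0, 0, 0], "offset": [0, 0, -30], "jaw": 0.5}
    - {"dr": [0, 0, 0], "offset": [0, 0, -37], "jaw": 0.5}
    - {"dr": [0, 0, 0], "offset": [0, 0, -40], "jaw": 0.5}
    - {"dr": [0, 0, 0], "offset": [0, 0, -40], "jaw": 0.5}

```text
t: 6.28
tcp_pos: [0.4634, -0.2297, 0.0651]
ee_rot: [-2.243, -2.197, 0.001]
wrist_force: [-0.2, -0.1, 0.3]
width: 0.499
```

drive_tool:
  motion:
    - {"dr": [0, 0, 0], "offset": [0, 0, 0], "jaw": 0.3}
    - {"dr": [0, 0, 0], "offset": [0, 0, 0], "jaw": 0.2}
    - {"dr": [0, 0, 0], "offset": [0, 0, 0], "jaw": 0.1}
    - {"dr": [0, 0, 0], "offset": [0, 0, 0], "jaw": 0}
    - {"dr": [0, 0, 0], "offset": [0, 0, 0], "jaw": 0}
    - {"dr": [0, 0, 0], "offset": [0, 0, 0], "jaw": 0}
    - {"dr": [0, 0, 0], "offset": [0, 0, 0], "jaw": 0}
    - {"dr": [0, 0, 0], "offset": [0, 0, 0], "jaw": 0}

```text
t: 6.95
tcp_pos: [0.4637, -0.2299, 0.0664]
ee_rot: [-2.245, -2.198, 0.0]
wrist_force: [-1.3, 0.7, -0.3]
width: 0.152
```

drive_tool:
  motion:
    - {"dr": [0, 0, 0], "offset": [0, 0, 5], "jaw": 0}
    - {"dr": [0, 0, 0], "offset": [0, 0, 20], "jaw": 0}
    - {"dr": [0, 0, 0], "offset": [0, 0, 45], "jaw": 0}
    - {"dr": [0, 0, 0], "offset": [0, 0, 75], "jaw": 0}
    - {"dr": [0, 0, 0], "offset": [0, 0, 105], "jaw": 0}
    - {"dr": [0, 0, 0], "offset": [0, 0, 135], "jaw": 0}
    - {"dr": [0, 0, 0], "offset": [0, 0, 150], "jaw": 0}
    - {"dr": [0, 0, 0], "offset": [0, 0, 150], "jaw": 0}

```text
t: 7.62
tcp_pos: [0.4649, -0.2305, 0.2198]
ee_rot: [2.24, 2.194, 0.002]
wrist_force: [-0.1, -0.2, -3.0]
width: 0.153
```

The bar is gripped (width 13 mm) and lifted. Carrying it toward the stand, then tilting.

drive_tool:
  motion:
    - {"dr": [0, 0, 0], "offset": [2, 10, 5], "jaw": 0}
    - {"dr": [0, 0, -0.01], "offset": [5, 30, 15], "jaw": 0}
    - {"dr": [0, 0, -0.03], "offset": [9, 55, 25], "jaw": 0}
    - {"dr": [0, 0, -0.04], "offset": [13, 80, 30], "jaw": 0}
    - {"dr": [0, 0, -0.06], "offset": [17, 105, 30], "jaw": 0}
    - {"dr": [0, 0, -0.07], "offset": [21, 130, 30], "jaw": 0}
    - {"dr": [0, 0, -0.08], "offset": [25, 155, 30], "jaw": 0}
    - {"dr": [0, 0, -0.095], "offset": [29, 180, 30], "jaw": 0}

```text
t: 8.28
tcp_pos: [0.4921, -0.048, 0.2448]
ee_rot: [-2.345, -2.087, 0.002]
wrist_force: [0.4, -0.3, -3.4]
width: 0.153
```

drive_tool:
  motion:
    - {"dr": [0, 0, 0], "offset": [4, 25, 0], "jaw": 0}
    - {"dr": [0, 0, 0], "offset": [8, 50, 0], "jaw": 0}
    - {"dr": [0, 0, 0], "offset": [12, 75, 0], "jaw": 0}
    - {"dr": [0, 0, 0], "offset": [16, 100, 0], "jaw": 0}
    - {"dr": [0, 0, 0], "offset": [20, 125, 0], "jaw": 0}
    - {"dr": [0, 0, 0], "offset": [25, 142, 0], "jaw": 0}
    - {"dr": [0, 0, 0], "offset": [26, 148, 0], "jaw": 0}
    - {"dr": [0, 0, 0], "offset": [26, 148, 0], "jaw": 0}

```text
t: 8.95
tcp_pos: [0.5181, 0.0996, 0.2449]
ee_rot: [-2.343, -2.09, 0.003]
wrist_force: [0.5, 0.5, -3.5]
width: 0.15
```

drive_tool:
  motion:
    - {"dr": [0.006, 0.05, 0], "offset": [0, 0, 0], "jaw": 0}
    - {"dr": [0.013, 0.11, 0], "offset": [0, 0, 0], "jaw": 0}
    - {"dr": [0.02, 0.17, 0], "offset": [0, 0, 0], "jaw": 0}
    - {"dr": [0.028, 0.24, 0], "offset": [0, 0, 0], "jaw": 0}
    - {"dr": [0.036, 0.31, 0], "offset": [0, 0, 0], "jaw": 0}
    - {"dr": [0.044, 0.37, 0], "offset": [0, 0, 0], "jaw": 0}
    - {"dr": [0.0493, 0.416, 0], "offset": [0, 0, 0], "jaw": 0}
    - {"dr": [0.0493, 0.416, 0], "offset": [0, 0, 0], "jaw": 0}

```text
t: 9.62
tcp_pos: [0.5191, 0.097, 0.2445]
ee_rot: [-2.091, -1.859, 0.399]
wrist_force: [-0.1, 0.1, -3.5]
width: 0.154
```

```bash
python3 - <<'E'
from h import *
from scipy.spatial.transform import Rotation as Ro
s=sense(); print({k:np.round(s[k],4) for k in('t','tcp_pos','wrist_force','torque','width')})
R=Ro.from_rotvec(s['ee_rot']).as_matrix(); print(R.round(3))
o=s['tcp_pos']; bt=o-R[:,2]*.0536; bw=o+[0,0,.0536]; print("bar if tool offset",bt.round(4),"if world",bw.round(4))
for n in("scene","top"):
    im,d=camera(n); np.save(n+"1.npy",d); cv2.imwrite(f"pics/{n}1.png",im); W=cloud(n,d); hsv=cv2.cvtColor(im,cv2.COLOR_BGR2HSV)
    near=(d>.1)&(np.linalg.norm(W-bt,axis=-1)<.075)
    w=near&(hsv[...,1]>90)&(hsv[...,0]<25)&(abs((W-bt)@R[:,2])<.03)
    P=W[w]; print(n,len(P),P.mean(0).round(4) if len(P) else '',P.min(0).round(3) if len(P) else '',P.max(0).round(3) if len(P) else '')
im=cv2.imread("pics/scene1.png"); u,v=proj("scene",bt)[0].astype(int); print(u,v)
cv2.imwrite("pics/s1.png",cv2.resize(im[v-55:v+65,u-60:u+60],None,fx=5,fy=5,interpolation=2))
E
```

```text
{'t': np.float64(9.6167), 'tcp_pos': array([0.5191, 0.097 , 0.2445]), 'wrist_force': array([-0.1015,  0.1177, -3.5476]), 'torque': array([-0.0412, -0.5407,  0.0044]), 'width': np.float64(0.1543)}
[[ 0.117  0.905 -0.408]
 [ 0.993 -0.107  0.048]
 [ 0.    -0.411 -0.912]]
bar if tool offset [0.541  0.0944 0.2933] if world [0.5191 0.097  0.2981]
scene 62 [0.5488 0.1171 0.3028] [0.54  0.086 0.288] [0.557 0.141 0.312]
top 0   
278 199
```

View pics/s1.png

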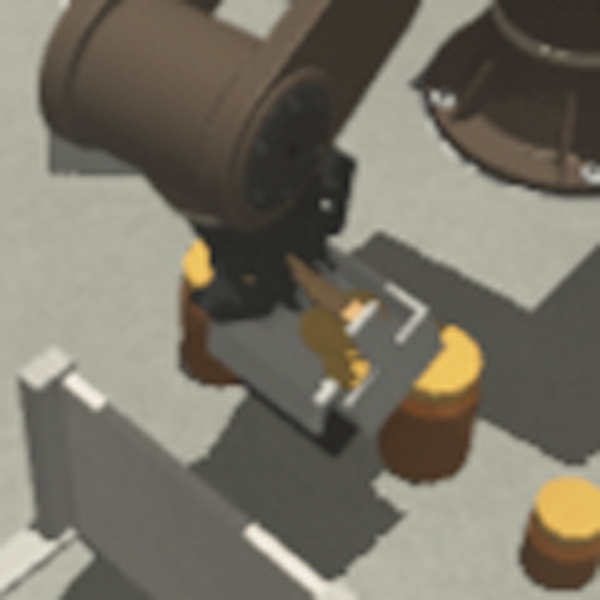

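The caddy hangs in the grip tilted front-up, ahead of the board; the board's top edge is at lower left of the crop and the caddy at (320,350). Now I'll check in the depth cloud, in the assumed caddy frame, where the flange, strip and y-ends lie.

```bash
cat >> h.py <<'E'
from scipy.spatial.transform import Rotation as Ro
O=np.array([.635,.084,0]); th=np.radians(-6.75)
S=np.array([[np.cos(th),-np.sin(th),0],[np.sin(th),np.cos(th),0],[0,0,1]])
def caddy(s):
    R=Ro.from_rotvec(s['ee_rot']).as_matrix(); C=np.c_[R[:,1],R[:,0],-R[:,2]]
    return C, np.array(s['tcp_pos'])-R[:,2]*.0536   # axes, bar
def rep(s):
    C,b=caddy(s); tip=b+C@[.065,0,-.062]; e=S.T@C
    print("t",round(float(s['t']),2),"stand: bar",(S.T@(b-O)*1e3).round(1),"tip",(S.T@(tip-O)*1e3).round(1),"tilt",np.degrees(np.arctan2(-e[2,0],e[0,0])).round(1),"yaw",np.degrees(np.arctan2(e[1,0],e[0,0])).round(2),"F",(S.T@s['wrist_force']).round(1),"T",np.round(s['torque'],2),"w",round(float(s['width']),3))
E
python3 - <<'E'
from h import *
s=sense(); rep(s); C,b=caddy(s)
d=np.load("scene1.npy"); W=cloud("scene",d); im=cv2.imread("pics/scene1.png")
P=((W-b)@C+[0,0,.12]); ok=(d>.1)
m=ok&(P[...,0]>.034)&(P[...,0]<.075)&(abs(P[...,1])<.06)&(P[...,2]>.045)&(P[...,2]<.1)
p=P[m]*1e3
for x in range(34,75,3):
    q=p[(p[:,0]>=x)&(p[:,0]<x+3)]
    if len(q): print(x,len(q),"z",np.percentile(q[:,2],[5,50,95]).round(1),"y",q[:,1].min().round(1),q[:,1].max().round(1))
m=ok&(P[...,2]>.107)&(P[...,2]<.145)&(abs(P[...,1])<.07)&(abs(P[...,0])<.02)&(im.max(-1)>60); p=P[m]*1e3; print("bar",len(p),p.min(0).round(1),p.max(0).round(1),p.mean(0).round(1))
# stand uprights in stand frame
Q=(W-O)@S; m=ok&(Q[...,2]>.02)&(Q[...,2]<.2)&(abs(Q[...,0])<.08)&(abs(Q[...,1])<.16)
q=Q[m&(Q[...,2]>.183)]*1e3; print("uprights y",q[:,1].min(),q[:,1].max(),"x",q[:,0].min(),q[:,0].max(),"zmax",q[:,2].max())
q=Q[m&(abs(Q[...,1])<.115)&(Q[...,2]>.174)]*1e3; print("board top x",np.percentile(q[:,0],[1,50,99]),"z",np.percentile(q[:,2],[5,50,95]))
a=q[:,1]; print("slope x/y deg",np.degrees(np.polyfit(q[:,1],q[:,0],1)[0]))
dt=np.load("top0.npy"); Wt=cloud("top",dt); Qt=(Wt-O)@S; m=(dt>.1)&(Qt[...,2]>.11)&(Qt[...,2]<.165)&(Qt[...,0]<.005)&(Qt[...,0]>-.03)&(abs(Qt[...,1])<.095); q=Qt[m]*1e3
print("lip pts",len(q)); 
for x in range(-24,4,3):
    r=q[(q[:,0]>=x)&(q[:,0]<x+3)]
    if len(r): print(x,len(r),np.percentile(r[:,2],[5,50,95]).round(1))
E
```

```text
t 9.72 stand: bar [-95.3  -0.3 294.4] tip [-61.1  -0.3 211.3] tilt 24.0 yaw 0.06 F [-0.1  1.2 -3.9] T [-0.06 -0.51  0.04] w 0.15
34 14 z [50.7 84.1 87.1] y -26.0 54.5
37 30 z [55.3 85.6 89.5] y -31.2 55.0
40 22 z [83.7 87.2 89. ] y -32.7 47.1
43 24 z [83.1 86.3 89.3] y -34.2 46.7
46 24 z [83.2 86.4 89.3] y -40.9 48.6
49 31 z [82.1 86.3 89.2] y -51.4 48.9
52 35 z [75.2 80.9 85.2] y -52.0 48.5
55 30 z [72.3 75.2 79.5] y -50.1 48.1
58 32 z [65.6 70.3 75.8] y -51.1 48.8
61 34 z [61.1 64.3 72.4] y -48.9 48.3
64 22 z [57.3 60.4 65.5] y -47.1 45.3
bar 138 [-19.5  -8.8 107.3] [ 15.   56.  142.1] [  0.9  29.2 127.2]
uprights y -139.31224834961253 140.9322024183615 x -0.6558339076212499 34.101926887585215 zmax 195.2612710715286
board top x [ 0.45051745  7.68187    12.45746305] z [175.3264792  180.54932557 183.81730403]
slope x/y deg -0.026076386042994153
lip pts 330
-18 27 [142.1 146.8 151.3]
-15 45 [141.9 146.5 150.3]
-12 27 [138.9 143.3 147.2]
-9 25 [134.5 138.4 141.7]
-6 27 [128.7 132.2 135.7]
-3 45 [126.  129.4 149.5]
0 134 [122.1 145.4 162.5]
```

The caddy frame model fits (flange z 86, y within 1.5 mm). By depth the cleat looks about 4 mm high, so the slot bottom is near 124. Moving the tip over the slot at x = -6.

drive_tool:
  motion:
    - {"dr": [0, 0, 0], "offset": [10, 0, 0], "jaw": 0}
    - {"dr": [0, 0, 0], "offset": [22, -2, 0], "jaw": 0}
    - {"dr": [0, 0, 0], "offset": [36, -3, -4], "jaw": 0}
    - {"dr": [0, 0, 0], "offset": [46, -4, -14], "jaw": 0}
    - {"dr": [0, 0, 0], "offset": [52, -5, -26], "jaw": 0}
    - {"dr": [0, 0, 0], "offset": [55, -5, -36], "jaw": 0}
    - {"dr": [0, 0, 0], "offset": [55, -5, -41], "jaw": 0}
    - {"dr": [0, 0, 0], "offset": [55, -5, -41], "jaw": 0}

```text
t: 10.38
tcp_pos: [0.5728, 0.0931, 0.2036]
ee_rot: [-2.091, -1.861, 0.398]
wrist_force: [0.3, 1.1, -4.5]
width: 0.154
```

```bash
python3 -c "
from h import *
rep(sense())"
```

```text
t 10.38 stand: bar [-40.9   1.7 252.5] tip [ -6.9   1.8 169.3] tilt 24.2 yaw 0.1 F [ 0.2  1.1 -4.5] T [-0.08 -0.51 -0.02] w 0.154
```

drive_tool:
  motion:
    - {"dr": [0, 0, 0], "offset": [0, 0, -5], "jaw": 0}
    - {"dr": [0, 0, 0], "offset": [0.5, 0, -10], "jaw": 0}
    - {"dr": [0, 0, 0], "offset": [1, 0, -15], "jaw": 0}
    - {"dr": [0, 0, 0], "offset": [1, 0, -20], "jaw": 0}
    - {"dr": [0, 0, 0], "offset": [1, 0, -23], "jaw": 0}
    - {"dr": [0, 0, 0], "offset": [1, 0, -23], "jaw": 0}

```text
t: 10.88
tcp_pos: [0.5745, 0.0931, 0.1816]
ee_rot: [-2.092, -1.862, 0.396]
wrist_force: [-0.8, -0.3, -3.3]
width: 0.15
```

drive_tool:
  motion:
    - {"dr": [0, 0, 0], "offset": [0, 0, -1], "jaw": 0}
    - {"dr": [0, 0, 0], "offset": [0.5, 0, -2], "jaw": 0}
    - {"dr": [0, 0, 0], "offset": [1, 0, -3], "jaw": 0}
    - {"dr": [0, 0, 0], "offset": [1, 0, -3], "jaw": 0}

```text
t: 11.22
tcp_pos: [0.5759, 0.0931, 0.1793]
ee_rot: [-2.093, -1.863, 0.395]
wrist_force: [-0.3, 0.4, -4.4]
width: 0.156
```

```bash
python3 -c "
from h import *
rep(sense())"
```

```text
t 11.22 stand: bar [-38.    2.  228.3] tip [ -3.8   2.2 145.2] tilt 24.0 yaw 0.11 F [-0.4  0.4 -4.4] T [-0.11 -0.51  0.01] w 0.156
```

drive_tool:
  motion:
    - {"dr": [0, 0, 0], "offset": [0, 0, -1.5], "jaw": 0}
    - {"dr": [0, 0, 0], "offset": [0, 0, -3], "jaw": 0}
    - {"dr": [0, 0, 0], "offset": [0, 0, -4], "jaw": 0}
    - {"dr": [0, 0, 0], "offset": [0, 0, -4], "jaw": 0}

```text
t: 11.55
tcp_pos: [0.5757, 0.0931, 0.1751]
ee_rot: [-2.092, -1.863, 0.395]
wrist_force: [0.1, 0.1, -3.5]
width: 0.151
```

drive_tool:
  motion:
    - {"dr": [0, 0, 0], "offset": [0, 0, -1], "jaw": 0}
    - {"dr": [0, 0, 0], "offset": [0, 0, -2], "jaw": 0}
    - {"dr": [0, 0, 0], "offset": [0, 0, -2], "jaw": 0}

```text
t: 11.8
tcp_pos: [0.5757, 0.0931, 0.1731]
ee_rot: [-2.092, -1.863, 0.395]
wrist_force: [-0.4, -0.4, -3.7]
width: 0.154
```

drive_tool:
  motion:
    - {"dr": [0, 0, 0], "offset": [0, 0, -1], "jaw": 0}
    - {"dr": [0, 0, 0], "offset": [0, 0, -2], "jaw": 0}
    - {"dr": [0, 0, 0], "offset": [0, 0, -2], "jaw": 0}

```text
t: 12.05
tcp_pos: [0.5759, 0.0931, 0.1712]
ee_rot: [-2.093, -1.863, 0.395]
wrist_force: [0.3, -0.4, -3.8]
width: 0.154
```

```bash
python3 -c "
from h import *
rep(sense())"
```

```text
t 12.05 stand: bar [-38.    2.  220.2] tip [ -3.8   2.2 137.1] tilt 24.0 yaw 0.11 F [ 0.4 -0.3 -3.8] T [-0.01 -0.71 -0.1 ] w 0.154
```

drive_tool:
  motion:
    - {"dr": [0, 0, 0], "offset": [0, 0, -1], "jaw": 0}
    - {"dr": [0, 0, 0], "offset": [0, 0, -2], "jaw": 0}
    - {"dr": [0, 0, 0], "offset": [0, 0, -2], "jaw": 0}

```text
t: 12.3
tcp_pos: [0.5763, 0.093, 0.1695]
ee_rot: [-2.093, -1.864, 0.394]
wrist_force: [3.0, 0.4, -1.9]
width: 0.152
```

```bash
python3 -c "
from h import *
rep(sense())"
```

```text
t 12.3 stand: bar [-37.7   2.1 218.5] tip [ -3.4   2.2 135.4] tilt 23.9 yaw 0.11 F [ 2.9  0.7 -1.9] T [-0.09 -1.13 -0.05] w 0.152
```

drive_tool:
  motion:
    - {"dr": [0, 0, 0], "offset": [0, 0, -1], "jaw": 0}
    - {"dr": [0, 0, 0], "offset": [0, 0, -1], "jaw": 0}

```text
t: 12.47
tcp_pos: [0.5764, 0.093, 0.1686]
ee_rot: [-2.094, -1.864, 0.393]
wrist_force: [4.8, -0.8, 0.5]
width: 0.153
```

```bash
python3 -c "
from h import *
rep(sense())"
```

```text
t 12.47 stand: bar [-37.6   2.1 217.6] tip [ -3.3   2.2 134.6] tilt 23.9 yaw 0.11 F [ 4.9 -0.2  0.5] T [-0.04 -1.4  -0.05] w 0.153
```

Touched inside the slot: the tip is on the cleat face at z ≈ 135, so the slot bottom is about 125. Now I'll swing it level about the tip in two halves.

drive_tool:
  motion:
    - {"dr": [-0.0031, -0.026, 0], "offset": [-0.8, 0.1, -0.8], "jaw": 0}
    - {"dr": [-0.0062, -0.052, 0], "offset": [-1.7, 0.2, -2.3], "jaw": 0}
    - {"dr": [-0.0092, -0.078, 0], "offset": [-2.5, 0.3, -3.8], "jaw": 0}
    - {"dr": [-0.0123, -0.104, 0], "offset": [-3.3, 0.4, -5.3], "jaw": 0}
    - {"dr": [-0.0154, -0.13, 0], "offset": [-4.0, 0.5, -6.9], "jaw": 0}
    - {"dr": [-0.0185, -0.156, 0], "offset": [-4.7, 0.6, -8.5], "jaw": 0}
    - {"dr": [-0.0246, -0.208, 0], "offset": [-5.9, 0.7, -11.7], "jaw": 0}
    - {"dr": [-0.0246, -0.208, 0], "offset": [-5.9, 0.7, -11.7], "jaw": 0}

```text
t: 13.13
tcp_pos: [0.5701, 0.0938, 0.1569]
ee_rot: [-2.227, -1.983, 0.203]
wrist_force: [7.7, -1.8, -3.4]
width: 0.149
```

```bash
python3 -c "
from h import *
rep(sense())"
```

```text
t 13.13 stand: bar [-54.7   2.1 209.3] tip [ -3.7   2.3 135.4] tilt 11.7 yaw 0.12 F [ 7.9 -0.9 -3.4] T [-0.25 -2.14 -0.12] w 0.149
```

drive_tool:
  motion:
    - {"dr": [0, 0, 0], "offset": [1, -0.1, 0], "jaw": 0}
    - {"dr": [-0.0031, -0.026, 0], "offset": [0.5, 0, -1.6], "jaw": 0}
    - {"dr": [-0.0062, -0.052, 0], "offset": [0, 0, -3.2], "jaw": 0}
    - {"dr": [-0.0092, -0.078, 0], "offset": [-0.5, 0.1, -4.9], "jaw": 0}
    - {"dr": [-0.0123, -0.104, 0], "offset": [-0.9, 0.1, -6.6], "jaw": 0}
    - {"dr": [-0.0154, -0.13, 0], "offset": [-1.3, 0.2, -8.2], "jaw": 0}
    - {"dr": [-0.0154, -0.13, 0], "offset": [-1.3, 0.2, -8.2], "jaw": 0}

```text
t: 13.72
tcp_pos: [0.5687, 0.094, 0.1485]
ee_rot: [-2.303, -2.05, 0.079]
wrist_force: [6.4, -0.8, -2.0]
width: 0.152
```

```bash
python3 -c "
from h import *
rep(sense())"
```

```text
t 13.72 stand: bar [-62.9   2.2 202. ] tip [ -2.9   2.3 135.1] tilt 4.4 yaw 0.11 F [ 6.4  0.  -2. ] T [-0.1  -1.39 -0.15] w 0.152
```

drive_tool:
  motion:
    - {"dr": [0, 0, 0], "offset": [0.7, -0.1, 0], "jaw": 0}
    - {"dr": [-0.003, -0.026, 0], "offset": [0.5, -0.1, -1.6], "jaw": 0}
    - {"dr": [-0.006, -0.052, 0], "offset": [0.3, 0, -3.3], "jaw": 0}
    - {"dr": [-0.009, -0.076, 0], "offset": [0.2, 0, -5], "jaw": 0}
    - {"dr": [-0.009, -0.076, 0], "offset": [0.2, 0, -5], "jaw": 0}
    - {"dr": [-0.009, -0.076, 0], "offset": [0.2, 0, -5], "jaw": 0}

```text
t: 14.22
tcp_pos: [0.5686, 0.094, 0.1434]
ee_rot: [-2.344, -2.087, 0.004]
wrist_force: [3.0, 0.0, -1.4]
width: 0.151
```

```bash
python3 -c "
from h import *
rep(sense())"
```

```text
t 14.22 stand: bar [-66.9   2.1 197. ] tip [ -2.1   2.2 134.8] tilt 0.2 yaw 0.1 F [ 3.   0.4 -1.4] T [-0.09 -0.58 -0.15] w 0.151
```

drive_tool:
  motion:
    - {"dr": [0, 0, 0], "offset": [0.3, 0, -0.6], "jaw": 0}
    - {"dr": [0, 0, 0], "offset": [0.5, 0, -1], "jaw": 0}
    - {"dr": [0, 0, 0], "offset": [0.5, 0, -1], "jaw": 0}

```text
t: 14.47
tcp_pos: [0.5693, 0.0939, 0.1423]
ee_rot: [-2.345, -2.087, 0.003]
wrist_force: [2.0, -0.8, -2.3]
width: 0.153
```

```bash
python3 -c "
from h import *
rep(sense())"
```

```text
t 14.47 stand: bar [-66.3   2.2 195.9] tip [ -1.4   2.3 133.7] tilt 0.2 yaw 0.1 F [ 2.1 -0.5 -2.3] T [ 0.1  -0.61 -0.06] w 0.153
```

drive_tool:
  motion:
    - {"dr": [0, 0, 0], "offset": [0.3, 0, -0.6], "jaw": 0}
    - {"dr": [0, 0, 0], "offset": [0.5, 0, -1], "jaw": 0}
    - {"dr": [0, 0, 0], "offset": [0.5, 0, -1], "jaw": 0}

```text
t: 14.72
tcp_pos: [0.5698, 0.094, 0.1413]
ee_rot: [-2.345, -2.088, 0.002]
wrist_force: [2.8, 0.5, -3.0]
width: 0.151
```

```bash
python3 -c "
from h import *
rep(sense())"
```

```text
t 14.72 stand: bar [-65.8   2.2 194.9] tip [ -0.9   2.4 132.8] tilt 0.1 yaw 0.1 F [ 2.7  0.9 -3. ] T [ 0.09 -0.66 -0.12] w 0.151
```

drive_tool:
  motion:
    - {"dr": [0, 0, 0], "offset": [0.2, 0, -0.6], "jaw": 0}
    - {"dr": [0, 0, 0], "offset": [0.4, 0, -1], "jaw": 0}
    - {"dr": [0, 0, 0], "offset": [0.4, 0, -1], "jaw": 0}

```text
t: 14.97
tcp_pos: [0.5703, 0.094, 0.1404]
ee_rot: [-2.345, -2.088, 0.002]
wrist_force: [2.3, 0.3, -2.0]
width: 0.152
```

```bash
python3 -c "
from h import *
rep(sense())"
```

```text
t 14.97 stand: bar [-65.4   2.3 194. ] tip [ -0.5   2.4 131.9] tilt 0.1 yaw 0.1 F [ 2.3  0.5 -2. ] T [ 0.1  -0.66 -0.05] w 0.152
```

drive_tool:
  motion:
    - {"dr": [0, 0, 0], "offset": [0.2, 0, -0.6], "jaw": 0}
    - {"dr": [0, 0, 0], "offset": [0.3, 0, -1], "jaw": 0}
    - {"dr": [0, 0, 0], "offset": [0.3, 0, -1], "jaw": 0}

```text
t: 15.22
tcp_pos: [0.5707, 0.094, 0.1395]
ee_rot: [-2.346, -2.088, 0.001]
wrist_force: [4.0, 0.4, 0.4]
width: 0.156
```

```bash
python3 -c "
from h import *
rep(sense())"
```

```text
t 15.22 stand: bar [-65.    2.3 193.1] tip [-1.00e-01  2.50e+00  1.31e+02] tilt 0.1 yaw 0.1 F [3.9 0.9 0.4] T [ 0.09 -0.87 -0.12] w 0.156
```

drive_tool:
  motion:
    - {"dr": [0, 0, 0], "offset": [0.4, 0, -0.5], "jaw": 0}
    - {"dr": [0, 0, 0], "offset": [0.7, 0, -1], "jaw": 0}
    - {"dr": [0, 0, 0], "offset": [0.7, 0, -1], "jaw": 0}

```text
t: 15.47
tcp_pos: [0.571, 0.0941, 0.1386]
ee_rot: [-2.345, -2.088, 0.002]
wrist_force: [-0.5, -0.2, 3.0]
width: 0.153
```

```bash
python3 -c "
from h import *
rep(sense())"
```

```text
t 15.47 stand: bar [-64.6   2.5 192.2] tip [  0.3   2.6 130.1] tilt 0.1 yaw 0.09 F [-0.4 -0.3  3. ] T [ 0.16 -0.35 -0.23] w 0.153
```

drive_tool:
  motion:
    - {"dr": [0, 0, 0], "offset": [0.3, 0, -0.5], "jaw": 0}
    - {"dr": [0, 0, 0], "offset": [0.5, 0, -1], "jaw": 0}
    - {"dr": [0, 0, 0], "offset": [0.5, 0, -1], "jaw": 0}

```text
t: 15.72
tcp_pos: [0.5711, 0.0941, 0.1383]
ee_rot: [-2.345, -2.088, 0.003]
wrist_force: [-5.7, 0.3, 10.7]
width: 0.153
```

```bash
python3 -c "
from h import *
rep(sense())"
```

```text
t 15.72 stand: bar [-64.6   2.6 191.9] tip [  0.3   2.7 129.7] tilt 0.1 yaw 0.1 F [-5.7 -0.4 10.7] T [ 0.15  0.43 -0.3 ] w 0.153
```

drive_tool:
  motion:
    - {"dr": [0, 0, 0], "offset": [-0.5, 0, 0], "jaw": 0}
    - {"dr": [0, 0, 0], "offset": [-0.5, 0, 0], "jaw": 0}
    - {"dr": [0, 0, 0], "offset": [-0.5, 0, 0], "jaw": 0}

```text
t: 15.97
tcp_pos: [0.571, 0.0942, 0.1383]
ee_rot: [-2.346, -2.088, 0.001]
wrist_force: [-3.7, 0.2, 9.7]
width: 0.151
```

```bash
python3 - <<'E'
from h import *
s=sense(); rep(s); C,b=caddy(s)
im,d=camera("scene"); W=cloud("scene",d); P=((W-b)@C+[0,0,.12]); ok=(d>.1)
cv2.imwrite("pics/h.png",cv2.resize(im[150:270,195:315],None,fx=5,fy=5,interpolation=2))
m=ok&(abs(P[...,1])<.045)&(P[...,0]>.036)&(P[...,0]<.052)&(P[...,2]>.075)&(P[...,2]<.1); p=P[m]*1e3; print("flange z in caddy frame",len(p),np.percentile(p[:,2],[10,50,90]).round(1))
if len(p)>20: A=np.c_[p[:,:2],np.ones(len(p))]; print("tilt from flange deg",np.degrees(np.linalg.lstsq(A,p[:,2],rcond=None)[0][:2]))
E
```

```text
t 15.97 stand: bar [-64.6   2.6 191.9] tip [  0.3   2.7 129.8] tilt 0.1 yaw 0.1 F [-3.7 -0.3  9.7] T [ 0.16  0.01 -0.31] w 0.151
flange z in caddy frame 114 [84.8 87.7 90.1]
tilt from flange deg [-4.49597393  0.05432156]
```

View pics/h.png

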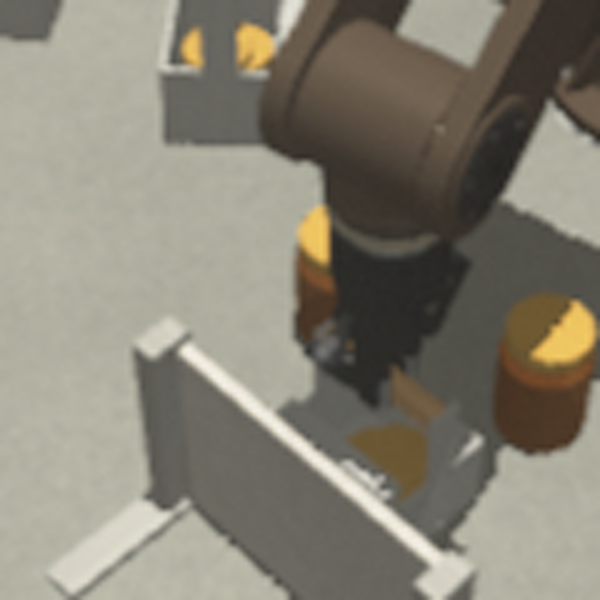

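drive_tool:
  motion:
    - {"dr": [0, 0, 0], "offset": [-0.7, 0, -0.2], "jaw": 0}
    - {"dr": [0, 0, 0], "offset": [-0.7, 0, -0.2], "jaw": 0}
    - {"dr": [0, 0, 0], "offset": [-0.7, 0, -0.2], "jaw": 0}
    - {"dr": [0, 0, 0], "offset": [-0.7, 0, -0.2], "jaw": 0}

```text
t: 16.35
tcp_pos: [0.571, 0.0942, 0.1382]
ee_rot: [-2.346, -2.089, -0.001]
wrist_force: [0.4, 1.3, 9.5]
width: 0.154
```

```bash
python3 - <<'E'
from h import *
s=sense(); rep(s); C,b=caddy(s)
def chk(W,d,C,b,nm):
    P=((W-b)@C+[0,0,.12])*1e3; ok=(d>.1)
    m=ok&(abs(P[...,1])<50)&(P[...,0]>38)&(P[...,0]<51)&(P[...,2]>78)&(P[...,2]<95); p=P[m]; c=cv2.fitLine(p[:,[0,2]].astype(np.float32),cv2.DIST_HUBER,0,.01,.01).ravel(); print(nm,len(p),"slope deg",np.degrees(np.arctan(c[1]/c[0])).round(1),"z med",np.median(p[:,2]).round(1))
d=np.load("scene1.npy"); 
R=np.array([[.117,.905,-.408],[.993,-.107,.048],[0,-.411,-.912]]); chk(cloud("scene",d),d,np.c_[R[:,1],R[:,0],-R[:,2]],np.array([.541,.0944,.2933]),"earlier")
for k in range(2):
    im,d=camera("scene"); chk(cloud("scene",d),d,C,b,"now")
E
```

```text
t 16.35 stand: bar [-64.7   2.5 191.8] tip [  0.3   2.7 129.8] tilt 0.0 yaw 0.1 F [0.2 1.3 9.5] T [ 0.24 -0.5  -0.27] w 0.154
earlier 109 slope deg -5.8 z med 87.5
now 101 slope deg 2.6 z med 87.5
now 109 slope deg -6.5 z med 88.2
```

Fully down: pressing 9.5 N with no lateral force and no further motion. I'll ease the press and open.

drive_tool:
  motion:
    - {"dr": [0, 0, 0], "offset": [0, 0, 0.5], "jaw": 0}
    - {"dr": [0, 0, 0], "offset": [0, 0, 0.8], "jaw": 0}
    - {"dr": [0, 0, 0], "offset": [0, 0, 0.8], "jaw": 0}

```text
t: 16.7
tcp_pos: [0.571, 0.0941, 0.1383]
ee_rot: [-2.346, -2.088, -0.0]
wrist_force: [4.1, 1.6, 3.7]
width: 0.151
```

```bash
python3 -c "
from h import *
rep(sense())"
```

```text
t 16.7 stand: bar [-64.7   2.5 191.9] tip [  0.3   2.7 129.9] tilt 0.0 yaw 0.1 F [3.8 2.1 3.7] T [ 0.27 -1.13 -0.33] w 0.151
```

drive_tool:
  motion:
    - {"dr": [0, 0, 0], "offset": [0.5, 0, 0.1], "jaw": 0}
    - {"dr": [0, 0, 0], "offset": [0.5, 0, 0.1], "jaw": 0}
    - {"dr": [0, 0, 0], "offset": [0.5, 0, 0.1], "jaw": 0.2}
    - {"dr": [0, 0, 0], "offset": [0.5, 0, 0.1], "jaw": 0.35}
    - {"dr": [0, 0, 0], "offset": [0.5, 0, 0.1], "jaw": 0.5}
    - {"dr": [0, 0, 0], "offset": [0.5, 0, 0.1], "jaw": 0.5}
    - {"dr": [0, 0, 0], "offset": [0.5, 0, 0.1], "jaw": 0.5}
    - {"dr": [0, 0, 0], "offset": [0.5, 0, 0.1], "jaw": 0.5}

```text
t: 17.37
tcp_pos: [0.5708, 0.0939, 0.1379]
ee_rot: [-2.345, -2.088, 0.003]
wrist_force: [-0.1, 0.5, 0.1]
width: 0.499
```

drive_tool:
  motion:
    - {"dr": [0, 0, 0], "offset": [0, 0, 10], "jaw": 0.5}
    - {"dr": [0, 0, 0], "offset": [0, 0, 25], "jaw": 0.5}
    - {"dr": [0, 0, 0], "offset": [0, 0, 45], "jaw": 0.5}
    - {"dr": [0, 0, 0], "offset": [0, 0, 70], "jaw": 0.5}
    - {"dr": [0, 0, 0], "offset": [0, 0, 95], "jaw": 0.5}
    - {"dr": [0, 0, 0], "offset": [-20, 0, 115], "jaw": 0.5}
    - {"dr": [0, 0, 0], "offset": [-50, 0, 125], "jaw": 0.5}
    - {"dr": [0, 0, 0], "offset": [-80, 0, 130], "jaw": 0.5}

```text
t: 18.03
tcp_pos: [0.4905, 0.0939, 0.2701]
ee_rot: [2.346, 2.089, 0.001]
wrist_force: [-0.0, 0.5, 0.8]
width: 0.498
```

drive_tool:
  motion:
    - {"dr": [0, 0, 0], "offset": [-15, 30, 0], "jaw": 0.5}
    - {"dr": [0, 0, 0], "offset": [-30, 60, 0], "jaw": 0.5}
    - {"dr": [0, 0, 0], "offset": [-30, 95, 0], "jaw": 0.5}
    - {"dr": [0, 0, 0], "offset": [-30, 130, 0], "jaw": 0.5}
    - {"dr": [0, 0, 0], "offset": [-30, 165, 0], "jaw": 0.5}
    - {"dr": [0, 0, 0], "offset": [-30, 200, 0], "jaw": 0.5}
    - {"dr": [0, 0, 0], "offset": [-30, 220, 0], "jaw": 0.5}
    - {"dr": [0, 0, 0], "offset": [-30, 220, 0], "jaw": 0.5}

```text
t: 18.7
tcp_pos: [0.4605, 0.3172, 0.2685]
ee_rot: [-2.342, -2.091, 0.001]
wrist_force: [-0.1, 0.9, -0.2]
width: 0.497
```

```bash
python3 - <<'E'
from h import *
s=sense(); print(s['wrist_force'].round(1),s['t'])
a,dt=camera("top"); b,ds=camera("scene")
cv2.imwrite("pics/fin.png",np.hstack([cv2.resize(a[110:200,150:270],(400,300),interpolation=2),cv2.resize(b[170:290,200:320],(400,300),interpolation=2)]))
for n,im,d in(("top",a,dt),("scene",b,ds)):
    W=cloud(n,d); Q=(W-O)@S*1e3; hsv=cv2.cvtColor(im,cv2.COLOR_BGR2HSV); ok=d>.1
    m=ok&(abs(Q[...,0]+65)<25)&(abs(Q[...,1])<65)&(Q[...,2]>178)&(Q[...,2]<220)&(hsv[...,1]>70); p=Q[m]
    print(n,"bar",len(p),p.mean(0).round(1),"y",p[:,1].min().round(1),p[:,1].max().round(1),"z med",np.median(p[:,2]).round(1),"slopes x/y,z/y deg",np.degrees(np.polyfit(p[:,1],p[:,0],1)[0]).round(2),np.degrees(np.polyfit(p[:,1],p[:,2],1)[0]).round(2))
    m=ok&(abs(Q[...,1])<45)&(Q[...,2]>120)&(Q[...,2]<170)&(Q[...,0]>-115)&(Q[...,0]<-14); p=Q[m]
    for lo,hi in((-110,-100),(-28,-14)):
        r=p[(p[:,0]>lo)&(p[:,0]<hi)]; 
        if len(r): print("   x",lo,hi,len(r),"z",np.percentile(r[:,2],[10,50,90]).round(1))
E
```

```text
[-0.1  0.9 -0.2] 18.7
top bar 138 [-67.4   0.6 201.3] y -47.1 49.3 z med 202.3 slopes x/y,z/y deg 0.5 0.39
   x -110 -100 51 z [122.7 135.1 140.4]
   x -28 -14 100 z [154.6 158.4 162. ]
scene bar 162 [-61.7  -0.7 199.5] y -48.9 50.9 z med 201.9 slopes x/y,z/y deg -0.04 0.86
   x -110 -100 7 z [123.2 132.3 139.3]
   x -28 -14 102 z [157.3 159.8 162.2]
```

View pics/fin.png

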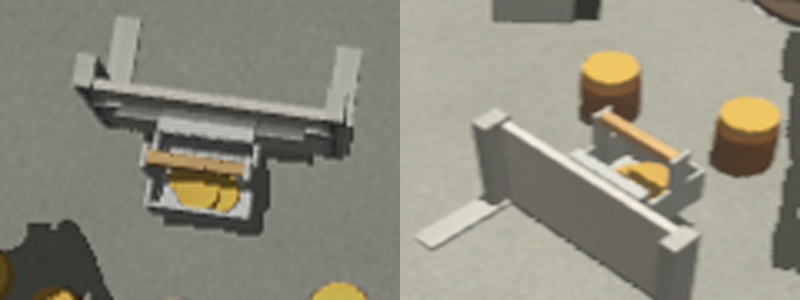

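It hangs level and square, about midway: bar y -48 to +50, flange z ≈ 159, bar top ≈ 202, and the gripper is well clear. Handing in.

```bash
python3 -c "
from h import *
print(sign_off())"
```

```text
the job is handed in; nothing more can be done
None
```

I hung the smallest caddy on the cleat, about midway between the uprights. I gripped it by its bar, tilted it 24° front-up and lowered the strip until it touched inside the slot. Then I swung it level, pressed it home at about 10 N and let go. It took about 19 s and I handed it in.

**Last checks:** after release the caddy hung level and square to within about 1°, within 1 mm of the middle by depth. The bar top (about 202 mm) and flange (about 159 mm) matched the fully seated height to 1–2 mm. The gripper was clear and the wrist force about zero. I handled only the caddy. The jars in the last views looked undisturbed, but I did not compare the other items' positions.

**What disagreed:**
- **TCP height:** the fingertips were about 36 mm short of the reported TCP. I found this by touching the bar top, a brief push of 32 N (limit 40 N), and corrected for it from then on.
- **Board position:** the board was about 2 mm farther back than measured, so I found home by touch.
- **Slot height:** by touch the slot bottom was about 3 mm above nominal, where depth had suggested about 4 mm.
- **Flange tilt:** the depth readings of the flange's tilt, taken while I held the caddy, were too noisy to use.

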